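Spin the idler wheels and bin the one that binds

ROBOT

A 6-joint arm with a two-finger parallel gripper is mounted at the origin on the work surface. World frame = base frame: x ahead of the robot, y to its left, z up, the work surface at z = 0. Lengths are in mm, angles in rad, forces in N, time in s.
With the tool pointing down it reaches from about 350 to 975 mm from the base axis. Payload 7.1 kg.
Tool frame: the origin (TCP) lies at the very end of the fingers, on their centre line; the grasp point (between the pads) lies 19 mm behind it (ctrl.grip_point_offset is the distance from the TCP to the grasp point, in mm); z points along the fingers, y is the direction in which the jaws open and shut (so a half turn about z gives the same grasp; the last joint's range is limited). The gripper opens to 88 mm and grips with 3 to 60 N. Pads are 20 mm wide; open, the fingers measure 115 mm over their backs; the gripper's body (75 mm by 178 mm) begins 61 mm behind the grasp point.
Start: joints at [1.262, 0.423, 1.63, -0, 1.089, -0.019], TCP at [178.569, 598.931, 222.675] pointing down, gripper open.
Joint ranges: [-3, 3], [-0.9, 2.11], [0.09, 2.58], [-1.31, 4.45], [0.11, 2.69], [-2.54, 2.54]. Speed limits (rad/s): [2.39, 2.39, 3.01, 3.14, 3.14, 3.14].

INTERFACE

Orientations are given as a rotation vector (axis times angle).
In Python, from workcell import ctrl gives the robot as it stands.
- The arm moves only by the tool move_arm, never from a script. Its argument "increments" is one flat list of numbers, 5 for each row, row after row: the closure in counts, from 0 (fully open) to 255 (shut), then the shift along the tool's x, y, z in mm, then the turn about the tool's z in degrees. In form: [grip, dx, dy, dz, yaw, grip, dx, dy, dz, yaw, ...]. A call has 1 to 12 rows; each row is the pose to reach, as a shift and turn from the pose measured when the call began, along the tool's axes at that moment; what a row does not reach only later rows make up. A row lasts 1/8 s, in which the tool goes at most 62.5 mm and 10.7 degrees, less where a joint would pass 70% of its speed; a pose out of reach is approached as far as the arm can. A call with a gripper value outside its range is refused whole. The fingers move at their own pace and stop on an object; the grip force is fixed at half the most. Time passes only in rows, so rows that repeat a pose let the fingers close. It gives the time, the measured TCP pose, the force and the opening at its end, in the units of the state.
- ctrl.get_obs(): the state, without advancing time (a new reading comes with each control period).
- ctrl.get_image(name): name is "scene" or "top" or "wrist"; returns a dict with "frame" (420x560x3 uint8, red, green, blue), "vertical_fov" (degrees; the focal length in pixels is half the picture's height over the tangent of half this angle, whatever the lens; pixels are square), "cx", "cy" (the principal point, pixels), "pose" (4x4, takes a point from camera to world coordinates); the wrist camera has in their place "mount" (4x4, takes a point from camera to tool coordinates, whose origin is the TCP and whose axes are the flange's). Camera axes: x right, y down, z forward; pixel columns grow to the right and rows downward; lengths in mm; the calibration is good to about 2 mm. A picture is of the moment at which its call begins: read the wrist's pose just before it. There is no depth.
- ctrl.close_job(): hands the job in, once; it reports no verdict.
The state is a dict: "t": time; "qpos": joint angles; "qvel": joint speeds; "joint_torque": joint torques, N m; "ee_pos": TCP position; "orientation": TCP orientation; "ft_force": force on the tool from outside, world axes, zero at the start; "moment": the same for the moment, N m; "width": finger opening in mm.
Only numpy, scipy, OpenCV 4.12 (cv2) and the standard library are available. Lean on these libraries where they do the work, as an engineer would, in place of code of your own. Each camera call takes 0.05 s, during which the arm holds its last target.

TASK

One of the three toothed idler wheels on the stand binds; they look alike, so find it by pushing the wheels round on their axles with a fingertip. Push the unit whose wheel will not turn over the deck's far edge into the reject trough, and leave the two good units standing on the deck, each with its wheel turned on by about a tooth or more in one direction from where it started. Leave the mug, hammer and folding rule alone.

Things in the scene. Friction and masses are not known exactly. Their poses are not given: they have to be found in the camera images.
- stand: Fixed stand, place and yaw vary. Origin at bench level; x points across it away from the robot, y along it. Level grey laminate deck 100 mm above the origin, x -140 to +60 mm, y -300 to +300 mm. Three look-alike idler units stand on it in a row.
- trough_in (a point): Centre of the inner floor of the reject bin, an open steel trough fixed along the deck's far edge; axes as the stand's. Inside 214 (x) x 588 (y) mm; floor 94 mm below the deck, rims 2 mm below the deck. It begins right at the deck's far edge (107 mm towards -x) with no wall between: a unit pushed over the edge drops in.
- unit_a_mid (a point): Loose unit A, 0.85 kg: point on its mid-line 55 mm above its underside, z up, y along the level axle, x along the unit. Foot plate 130 (x) x 96 x 8 mm; on it an open-topped guard 116 (x) x 42 mm with flat upright end walls at x = +-58 mm, top 62 mm above the underside; axle cheeks 34 mm long (x) to 88 mm. Axle 75 mm, top of the toothed wheel 125 mm above the underside.
- wheel_a (a joint): Angle (rad) of unit A's wheel, near 0 at start, no end stops, + when its top moves to the unit's +x. 20 mm thick, 6 teeth 12 mm wide, radius 50 mm at tips, 30 at root; chalk line on one tooth; starts with a gap at the top. A good wheel turns under 1 N at the teeth and coasts a little; the binding one stops hard within 0.3 rad either way, and over about 4 N drags or tips the unit.
- unit_b_mid (a point): Loose unit B, 0.85 kg: point on its mid-line 55 mm above its underside, z up, y along the level axle, x along the unit. Foot plate 130 (x) x 96 x 8 mm; on it an open-topped guard 116 (x) x 42 mm with flat upright end walls at x = +-58 mm, top 62 mm above the underside; axle cheeks 34 mm long (x) to 88 mm. Axle 75 mm, top of the toothed wheel 125 mm above the underside.
- wheel_b (a joint): Angle (rad) of unit B's wheel, near 0 at start, no end stops, + when its top moves to the unit's +x. 20 mm thick, 6 teeth 12 mm wide, radius 50 mm at tips, 30 at root; chalk line on one tooth; starts with a gap at the top. A good wheel turns under 1 N at the teeth and coasts a little; the binding one stops hard within 0.3 rad either way, and over about 4 N drags or tips the unit.
- unit_c_mid (a point): Loose unit C, 0.85 kg: point on its mid-line 55 mm above its underside, z up, y along the level axle, x along the unit. Foot plate 130 (x) x 96 x 8 mm; on it an open-topped guard 116 (x) x 42 mm with flat upright end walls at x = +-58 mm, top 62 mm above the underside; axle cheeks 34 mm long (x) to 88 mm. Axle 75 mm, top of the toothed wheel 125 mm above the underside.
- wheel_c (a joint): Angle (rad) of unit C's wheel, near 0 at start, no end stops, + when its top moves to the unit's +x. 20 mm thick, 6 teeth 12 mm wide, radius 50 mm at tips, 30 at root; chalk line on one tooth; starts with a gap at the top. A good wheel turns under 1 N at the teeth and coasts a little; the binding one stops hard within 0.3 rad either way, and over about 4 N drags or tips the unit.
- mug: White mug, 80 mm wide, 90 mm high, bystander on the bench; origin under its centre.
- hammer: Hammer lying on the bench, bystander; origin at its underside.
- rule: Folded white folding rule 220 x 16 x 18 mm on the bench, bystander; origin under its centre, x along it.
Things that resemble listed ones, but are neither listed nor needed, are in the scene too. What is shaped like the part that bears unit_b_mid but pink or turquoise is not meant.

How it is judged (in metres and radians):
At the end, for the whole second after the job is handed in: Only the binding unit lies in the trough: mid point between its walls, under 115 mm above the bench, wheel within 0.4 rad of zero. The other two stand on the deck, upright within 0.15 rad, each wheel over 0.6 rad from zero either way. Bystanders moved under 40 mm ((((value of joint wheel_a between -0.4 and 0.4 rad and x of unit_a_mid in the frame of stand between 0.07 and 0.28 m and y of unit_a_mid in the frame of stand between -0.3 and 0.3 m and z of unit_a_mid in the frame of stand below 0.115 m) and ((value of joint wheel_b above 0.6 rad or value of joint wheel_b below -0.6 rad) and angle between unit_b_mid's own z axis and vertical below 0.15 rad and z of unit_b_mid in the frame of stand between 0.14 and 0.17 m) and ((value of joint wheel_c above 0.6 rad or value of joint wheel_c below -0.6 rad) and angle between unit_c_mid's own z axis and vertical below 0.15 rad and z of unit_c_mid in the frame of stand between 0.14 and 0.17 m)) or ((value of joint wheel_b between -0.4 and 0.4 rad and x of unit_b_mid in the frame of stand between 0.07 and 0.28 m and y of unit_b_mid in the frame of stand between -0.3 and 0.3 m and z of unit_b_mid in the frame of stand below 0.115 m) and ((value of joint wheel_a above 0.6 rad or value of joint wheel_a below -0.6 rad) and angle between unit_a_mid's own z axis and vertical below 0.15 rad and z of unit_a_mid in the frame of stand between 0.14 and 0.17 m) and ((value of joint wheel_c above 0.6 rad or value of joint wheel_c below -0.6 rad) and angle between unit_c_mid's own z axis and vertical below 0.15 rad and z of unit_c_mid in the frame of stand between 0.14 and 0.17 m)) or ((value of joint wheel_c between -0.4 and 0.4 rad and x of unit_c_mid in the frame of stand between 0.07 and 0.28 m and y of unit_c_mid in the frame of stand between -0.3 and 0.3 m and z of unit_c_mid in the frame of stand below 0.115 m) and ((value of joint wheel_a above 0.6 rad or value of joint wheel_a below -0.6 rad) and angle between unit_a_mid's own z axis and vertical below 0.15 rad and z of unit_a_mid in the frame of stand between 0.14 and 0.17 m) and ((value of joint wheel_b above 0.6 rad or value of joint wheel_b below -0.6 rad) and angle between unit_b_mid's own z axis and vertical below 0.15 rad and z of unit_b_mid in the frame of stand between 0.14 and 0.17 m)))); the robot touches nothing.
It fails at once if the mug is moved more than 40 mm (distance of mug from where it was at the start of the episode above 0.04 m).
It fails at once if the hammer is moved more than 40 mm (distance of hammer from where it was at the start of the episode above 0.04 m).
It fails at once if the rule is moved more than 40 mm (distance of rule from where it was at the start of the episode above 0.04 m).
It also fails if it takes over 54 s, if anything falls off the work surface, if the arm or the gripper's body presses on something with over 40 N, if the wrist force passes 120 N, or if a joint passes its speed limit or range.

## Working session

There is one attempt and no reset: what is moved stays moved. The work goes in short steps, Python scripts to look and compute and a tool call to move; the robot and the scene stay as the last step left them, time stands still between calls to the robot, and variables do not carry over. Pictures are saved under pics/ and viewed, and the job is handed in when it is done.

Besides the shell and the picture viewer there is one more tool, called after "Emit:" as name(argument=value, ...) on one line, values as JSON. move_arm: Moves the arm, as the interface text tells. Its arguments: {"type":"object","properties":{"increments":{"type":"array","items":{"type":"number"}}},"required":["increments"]}

```bash
mkdir -p pics; python3 - <<'E'
from workcell import ctrl
import cv2, numpy as np, pickle
o=ctrl.get_obs(); print({k:np.round(v,3).tolist() for k,v in o.items()})
d={}
for n in ["scene","top","wrist"]:
    im=ctrl.get_image(n); d[n]=im
    cv2.imwrite(f"pics/{n}0.png",im["frame"][...,::-1])
    print(n,im["vertical_fov"],im["cx"],im["cy"],np.round(im.get("pose",im.get("mount")),3).tolist())
pickle.dump(d,open("im0.pkl","wb"))
E
```

```text
{'t': 0.0, 'qpos': [1.262, 0.424, 1.631, -0.0, 1.089, -0.019], 'qvel': [0.0, -0.001, 0.0, 0.001, 0.001, -0.002], 'joint_torque': [0.002, -54.462, -27.366, 0.064, 0.023, -0.0], 'ee_pos': [178.386, 598.425, 221.911], 'orientation': [-0.454, -3.108, 0.002], 'ft_force': [-0.239, -0.225, 0.331], 'moment': [0.037, -0.026, 0.028], 'width': 88.091}
scene 46.609052398922884 282.3787882241258 215.4951397750971 [[-0.131, 0.706, -0.696, 1611.895], [0.991, 0.099, -0.086, 127.604], [0.008, -0.701, -0.713, 1295.997], [0.0, 0.0, 0.0, 1.0]]
top 57.93528527931124 284.40379347031893 210.4576813083752 [[-0.015, -0.986, 0.167, 304.562], [-1.0, 0.011, -0.023, -1.254], [0.021, -0.167, -0.986, 1142.503], [0.0, 0.0, 0.0, 1.0]]
wrist 69.98468057385425 280.40863544886815 208.64448779114238 [[-0.0, -0.954, -0.3, 82.411], [1.0, -0.001, 0.001, 1.169], [-0.001, -0.3, 0.954, -160.954], [0.0, 0.0, 0.0, 1.0]]
```

View pics/scene0.png

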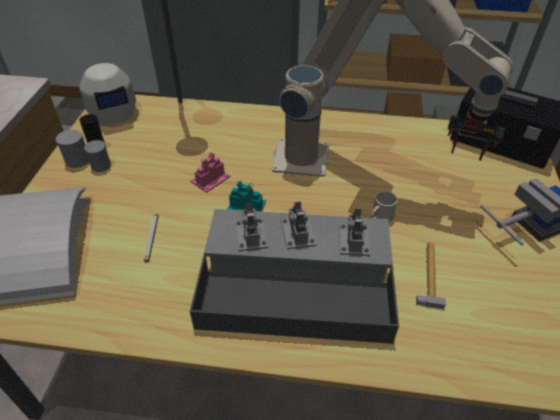

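View pics/top0.png

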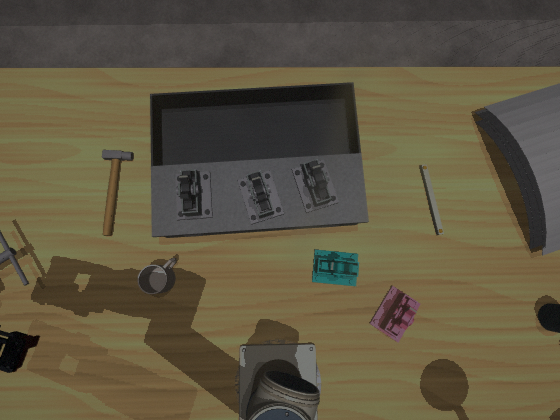

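View pics/wrist0.png

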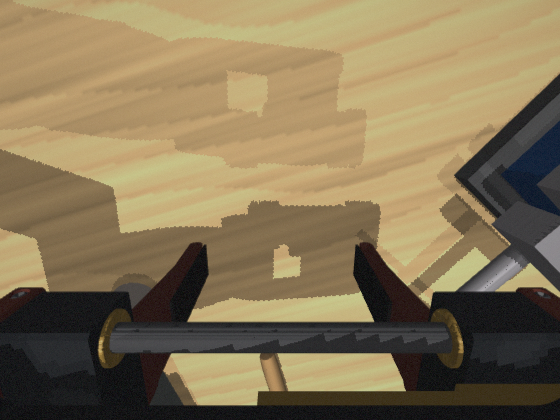

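```bash
cat > h.py <<'E'
import numpy as np, cv2
from scipy.spatial.transform import Rotation as R
def K(im):
    f=im["frame"].shape[0]/2/np.tan(np.radians(im["vertical_fov"]/2)); return f,im["cx"],im["cy"]
def toolT(o):
    T=np.eye(4);T[:3,:3]=R.from_rotvec(o["orientation"]).as_matrix();T[:3,3]=o["ee_pos"];return T
def pose(im,o=None):
    return np.array(im["pose"]) if "pose" in im else toolT(o)@np.array(im["mount"])
def back(im,px,z,o=None):
    f,cx,cy=K(im);P=pose(im,o);d=P[:3,:3]@np.array([(px[0]-cx)/f,(px[1]-cy)/f,1]);c=P[:3,3]
    return c+d*(z-c[2])/d[2]
def proj(im,X,o=None):
    f,cx,cy=K(im);P=pose(im,o);X=np.atleast_2d(X);c=(X-P[:3,3])@P[:3,:3]
    return np.c_[f*c[:,0]/c[:,2]+cx,f*c[:,1]/c[:,2]+cy]
E
python3 - <<'E'
import pickle
from h import *
d=pickle.load(open("im0.pkl","rb"))
t=d["top"]
for p in [(153,236),(367,221),(360,153),(151,165)]: print("deck",p,np.round(back(t,p,100)))
for p in [(188,192),(260,194),(317,184)]: print("wheel",p,np.round(back(t,p,215)))
cv2.imwrite("pics/topc.png",cv2.resize(t["frame"][75:260,140:380,::-1],None,fx=3.2,fy=3.2,interpolation=cv2.INTER_CUBIC))
s=d["scene"]
cv2.imwrite("pics/scc.png",cv2.resize(s["frame"][170:350,180:420,::-1],None,fx=3.2,fy=3.2,interpolation=cv2.INTER_CUBIC))
E
```

```text
deck (153, 236) [415. 335. 100.]
deck (367, 221) [ 449. -255.  100.]
deck (360, 153) [ 646. -245.  100.]
deck (151, 165) [616. 349. 100.]
wheel (188, 192) [511. 216. 215.]
wheel (260, 194) [504.  37. 215.]
wheel (317, 184) [ 528. -106.  215.]
```

View pics/topc.png

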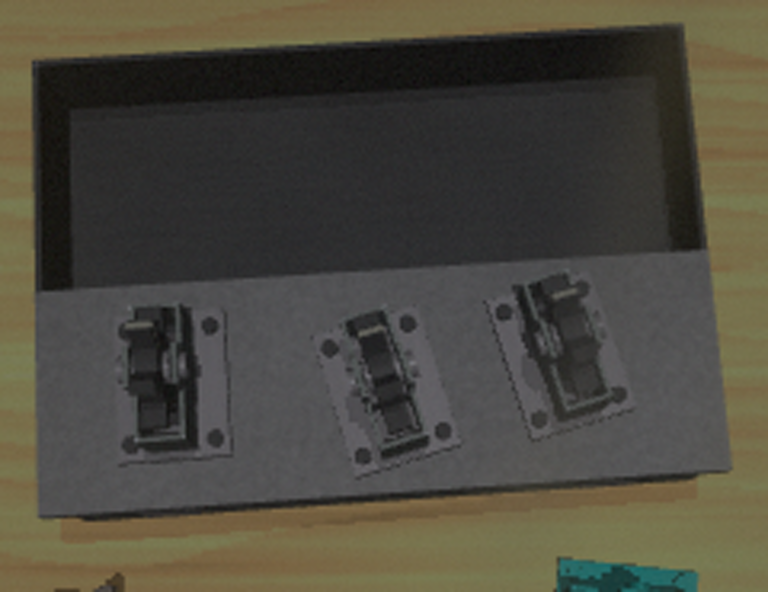

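View pics/scc.png

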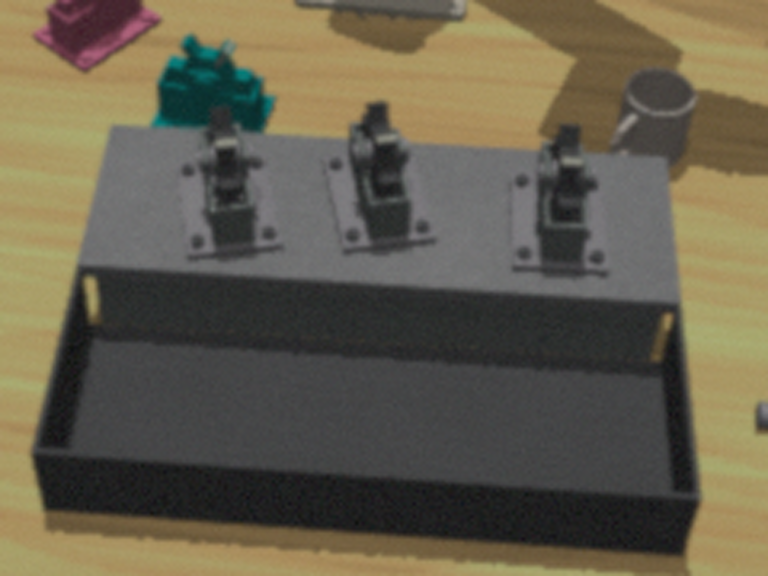

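```bash
python3 - <<'E'
import pickle
from h import *
d=pickle.load(open("im0.pkl","rb"))
def q(n,im,off,L):
    for nm,ps in L.items():
        W=np.array([back(im,(p[0]/3.2+off[0]-.35,p[1]/3.2+off[1]-.35),108)[:2] for p in ps])
        print(n,nm,W.round().tolist(),"mid",W.mean(0).round() if len(W)==4 else '')
        for i in range(len(W)-1):
            v=W[i+1]-W[i];print("   ",np.hypot(*v).round(),np.degrees(np.arctan2(v[1],v[0])).round(1))
q("top",d["top"],(140,75),{"L":[(120,466),(232,457),(226,307)],"M":[(357,478),(463,445),(412,305),(314,335)],"R":[(533,440),(634,408),(583,270),(485,302)]})
q("scene",d["scene"],(180,170),{"L":[(598,185),(607,271),(513,268),(513,177)],"M(scene mid)":[(435,242),(346,250),(323,156)],"R(scene left)":[(282,247),(189,256),(178,166)]})
E
```

```text
top L [[456.0, 269.0], [463.0, 174.0], [596.0, 181.0]] mid 
    96.0 -86.0
    133.0 3.2
top M [[443.0, 66.0], [471.0, -25.0], [596.0, 18.0], [570.0, 104.0]] mid [520.  41.]
    95.0 -73.2
    132.0 19.0
    90.0 107.0
top R [[475.0, -86.0], [502.0, -174.0], [627.0, -134.0], [598.0, -46.0]] mid [ 550. -110.]
    93.0 -72.9
    131.0 18.0
    92.0 108.1
scene L [[468.0, 270.0], [585.0, 280.0], [594.0, 187.0], [469.0, 181.0]] mid [529. 230.]
    117.0 5.0
    93.0 -84.4
    125.0 -177.2
scene M(scene mid) [[570.0, 108.0], [593.0, 20.0], [466.0, -20.0]] mid 
    91.0 -75.3
    133.0 -162.4
scene R(scene left) [[598.0, -44.0], [623.0, -134.0], [502.0, -170.0]] mid 
    93.0 -74.8
    126.0 -163.6
```

```bash
cat >> h.py <<'E'
def inc(o,W,yaw=None):
    T=toolT(o); r=T[:3,:3].T@(np.array(W,float)-T[:3,3])
    y=np.degrees(np.arctan2(T[1,0],T[0,0]))%360
    print("W",W,"->",r.round(1).tolist(),"" if yaw is None else "turn %.1f"%(-((yaw-y+180)%360-180)),"(yaw now %.1f)"%y)
def st(o): print("t %.2f ee %s F %s w %.1f tilt %.2f"%(o["t"],np.round(o["ee_pos"],1).tolist(),np.round(o["ft_force"],1).tolist(),o["width"],np.degrees(np.arccos(-toolT(o)[2,2]))))
def snap(n,name="wrist"):
    from workcell import ctrl; import pickle
    o=ctrl.get_obs(); im=ctrl.get_image(name); pickle.dump((o,im),open(n+".pkl","wb")); cv2.imwrite("pics/"+n+".png",im["frame"][...,::-1]); st(o); return o,im
E
python3 - <<'E'
from h import *
from workcell import ctrl
o=ctrl.get_obs()
inc(o,[178,598,350],198); inc(o,[586,64,350],198)
E
```

```text
W [178, 598, 350] -> [0.3, -0.8, -127.9] turn -34.6 (yaw now 163.4)
W [586, 64, 350] -> [-543.3, -395.9, -127.5] turn -34.6 (yaw now 163.4)
```

Emit:
move_arm(increments=[255, 0, 0, -60, 0, 255, 0, 0, -128, 0, 255, -50, -36, -128, -5, 255, -100, -72, -128, -10, 255, -150, -109, -128, -15, 255, -200, -145, -128, -20, 255, -250, -182, -128, -25, 255, -300, -218, -128, -30, 255, -350, -255, -128, -35, 255, -400, -291, -128, -35, 255, -450, -328, -128, -35, 255, -500, -364, -128, -35])

```text
t: 1.65
ee_pos: [554.5, 105.1, 350.4]
orientation: [0.502, -3.101, 0.001]
ft_force: [0.6, 0.4, -0.1]
width: 0.5
```

Emit:
move_arm(increments=[255, 0, 0, 0, 0])

```text
t: 1.78
ee_pos: [556.1, 101.9, 349.8]
orientation: [0.494, -3.101, 0.002]
ft_force: [0.8, -0.3, 0.1]
width: 0.3
```

```bash
python3 - <<'E'
from h import *
o,im=snap("w1")
inc(o,[586,64,350],198)
E
```

```text
t 1.77 ee [556.1, 101.9, 349.8] F [0.8, -0.3, 0.1] w 0.3 tilt 0.10
W [586, 64, 350] -> [-16.6, -45.3, -0.1] turn 0.1 (yaw now 198.1)
```

View pics/w1.png

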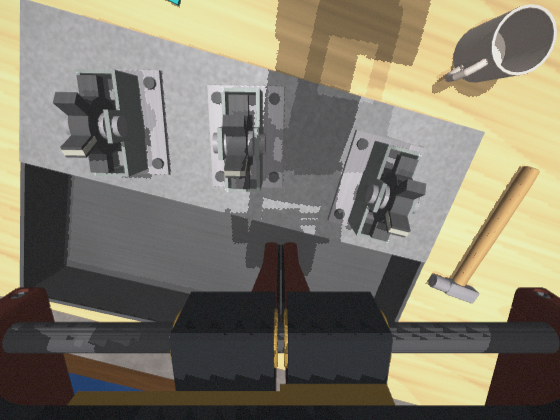

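```bash
python3 - <<'E'
from h import *
import pickle
o,im=pickle.load(open("w1.pkl","rb"))
f=im["frame"][...,::-1]
a=cv2.resize(f[55:255,40:300],None,fx=3,fy=3,interpolation=cv2.INTER_CUBIC);cv2.imwrite("pics/w1a.png",a)
a=cv2.resize(f[100:270,310:450],None,fx=3.5,fy=3.5,interpolation=cv2.INTER_CUBIC);cv2.imwrite("pics/w1b.png",a)
E
```

```text
(no output)
```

View pics/w1a.png

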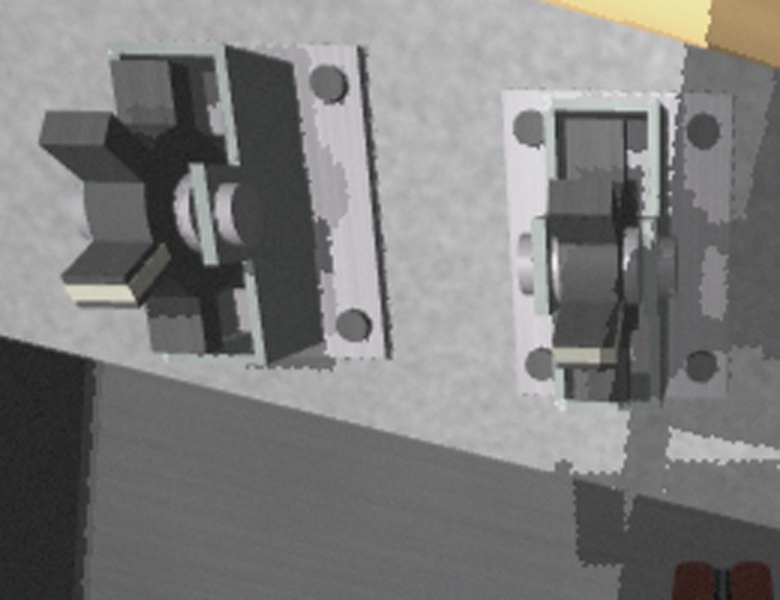

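View pics/w1b.png

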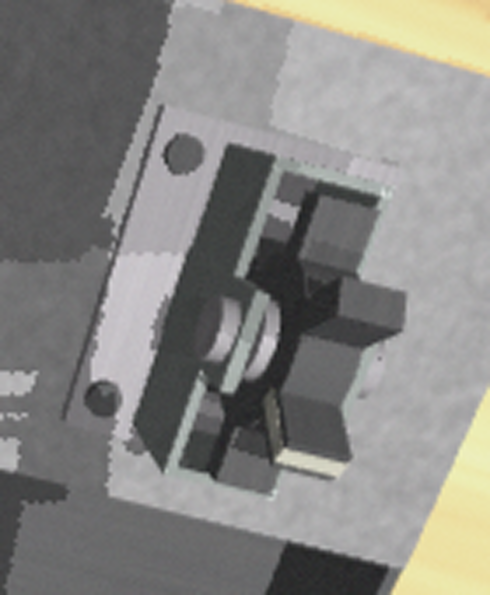

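```bash
python3 - <<'E'
from h import *
import pickle
from scipy.optimize import least_squares
o,im=pickle.load(open("w1.pkl","rb"))
def P(k,x,y): return [65*x,48*y,108] if k=='p' else [58*x,21*y,162]
D={"M":(3,(40,55),[('p',-1,-1,503,90),('p',1,-1,518,395),('p',-1,1,733,95),('p',1,1,730,398),('g',-1,-1,553,100),('g',-1,1,665,100),('g',1,1,663,403),('g',1,-1,560,405)],(519,42,.31)),
"R":(3,(40,55),[('p',-1,1,363,45),('p',1,1,390,358),('g',-1,-1,110,50),('g',-1,1,228,44),('g',1,1,265,362),('g',1,-1,160,355)],(550,-110,.31)),
"L":(3.5,(310,100),[('p',-1,-1,160,105),('p',1,-1,63,418),('g',-1,-1,272,157),('g',-1,1,392,190),('g',1,-1,170,470),('g',1,1,275,495)],(526,225,.06))}
U={}
for n,(s,off,L,g) in D.items():
    X=np.array([P(*l[:3]) for l in L],float); px=np.array([[l[3]/s+off[0]-.33,l[4]/s+off[1]-.33] for l in L])
    def res(v):
        c,q=np.cos(v[2]),np.sin(v[2]); W=X.copy(); W[:,0]=v[0]+c*X[:,0]-q*X[:,1];W[:,1]=v[1]+q*X[:,0]+c*X[:,1]
        return (proj(im,W,o)-px).ravel()
    r=least_squares(res,g); U[n]=r.x
    print(n,r.x[:2].round(1),np.degrees(r.x[2]).round(1),"rms",np.sqrt((r.fun**2).mean()).round(2), np.abs(r.fun).max().round(1))
pickle.dump(U,open("U.pkl","wb"))
# deck edge far points
for p in [(20,165),(330,240),(420,262)]: print(back(im,p,100,o).round())
# wheel tip check for M
for n,v in U.items():
    e=np.array([np.cos(v[2]),np.sin(v[2])])
    print(n,"start",(v[:2]-0*e).round(),"behind(pushpt)",(v[:2]-85*e).round())
E
```

```text
M [519.9  45.7] 17.0 rms 1.08 2.6
R [ 550.4 -107. ] 16.4 rms 1.39 3.5
L [526.2 229.3] 4.6 rms 1.11 1.8
[ 652. -242.  100.]
[624. 203. 100.]
[616. 346. 100.]
M start [520.  46.] behind(pushpt) [439.  21.]
R start [ 550. -107.] behind(pushpt) [ 469. -131.]
L start [526. 229.] behind(pushpt) [441. 223.]
```

```bash
python3 - <<'E'
from h import *
from workcell import ctrl
o=ctrl.get_obs()
inc(o,[520,46,250],197);inc(o,[520,46,214],197)
E
```

```text
W [520, 46, 250] -> [51.0, -43.5, 99.9] turn 1.2 (yaw now 198.2)
W [520, 46, 214] -> [50.9, -43.5, 135.9] turn 1.2 (yaw now 198.2)
```

Emit:
move_arm(increments=[255, 51, -43, 0, 1, 255, 51, -43, 50, 1, 255, 51, -43, 100, 1, 255, 51, -43, 120, 1, 255, 51, -43, 135, 1, 255, 51, -43, 135, 1])

```text
t: 2.58
ee_pos: [519.0, 47.3, 214.4]
orientation: [0.471, -3.103, 0.001]
ft_force: [0.2, -0.5, 0.3]
width: 0.1
```

```bash
python3 - <<'E'
from h import *
o,im=snap("w2"); inc(o,[519.9,45.7,214],197)
o2,im2=snap("s2","scene")
cv2.imwrite("pics/s2c.png",cv2.resize(im2["frame"][160:290,200:400,::-1],None,fx=4,fy=4,interpolation=cv2.INTER_CUBIC))
E
```

```text
t 2.58 ee [519.0, 47.3, 214.4] F [0.2, -0.5, 0.3] w 0.1 tilt 0.19
W [519.9, 45.7, 214] -> [-0.3, -1.8, 0.4] turn 0.3 (yaw now 197.3)
t 2.62 ee [519.8, 47.1, 215.2] F [0.3, 1.5, 0.3] w 0.3 tilt 0.10
```

View pics/w2.png

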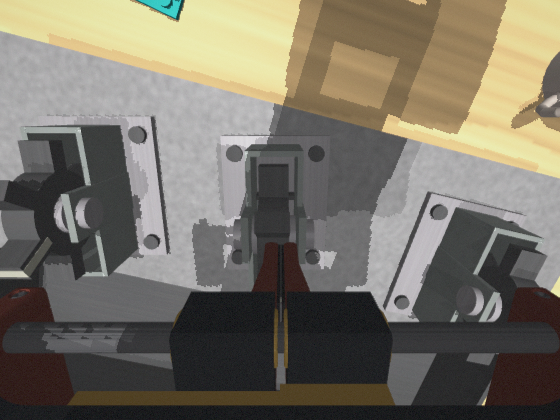

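View pics/s2c.png

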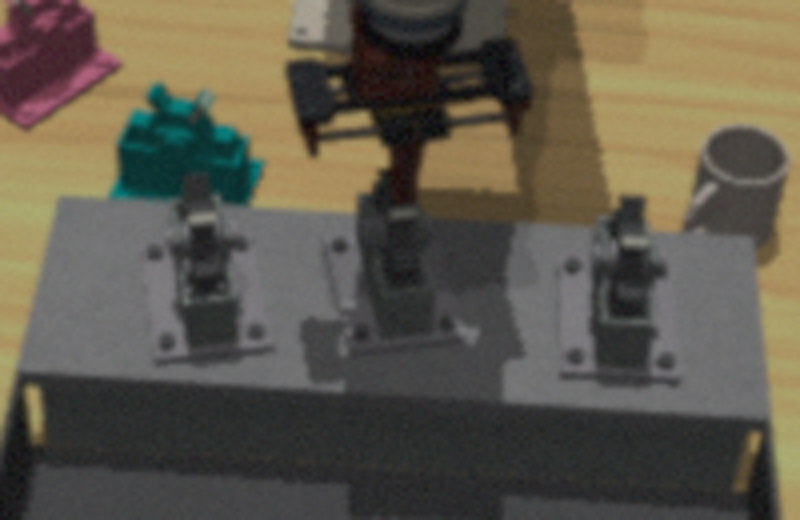

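The wrist view shows the fingertip in the top gap of the middle wheel (near px 280,245). I'll push slowly.

Emit:
move_arm(increments=[255, -3, 0, 2, 0, 255, -6, 0, 3, 0, 255, -9, 0, 4, 0])

```text
t: 3.05
ee_pos: [529.2, 49.7, 212.0]
orientation: [-0.47, 3.106, -0.001]
ft_force: [0.1, -0.0, 0.1]
width: 0.5
```

Emit:
move_arm(increments=[255, -2, 0, 1, 0, 255, -4, 0, 2, 0])

```text
t: 3.3
ee_pos: [533.2, 50.9, 209.9]
orientation: [-0.47, 3.106, -0.001]
ft_force: [0.7, 0.6, 0.1]
width: 0.6
```

Emit:
move_arm(increments=[255, -2, 0, 1, 0, 255, -4, 0, 2, 0])

```text
t: 3.55
ee_pos: [537.1, 52.1, 207.8]
orientation: [0.47, -3.106, 0.001]
ft_force: [-0.1, 0.9, -0.4]
width: 0.5
```

Emit:
move_arm(increments=[255, -4, 0, 2, 0, 255, -8, 0, 4, 0])

```text
t: 3.8
ee_pos: [545.1, 54.6, 203.7]
orientation: [-0.47, 3.106, -0.001]
ft_force: [-0.4, -0.4, -0.4]
width: 0.5
```

Emit:
move_arm(increments=[255, -4, 0, 3, 0, 255, -7, 0, 6, 0, 255, -10, 0, 9, 0, 255, -12, 0, 12, 0])

```text
t: 4.3
ee_pos: [556.7, 58.2, 191.4]
orientation: [0.47, -3.106, 0.001]
ft_force: [-0.2, 0.0, -0.4]
width: 0.6
```

```bash
python3 - <<'E'
from h import *
o,im=snap("w3")
E
```

```text
t 4.30 ee [556.7, 58.2, 191.4] F [-0.2, 0.0, -0.4] w 0.6 tilt 0.05
```

View pics/w3.png

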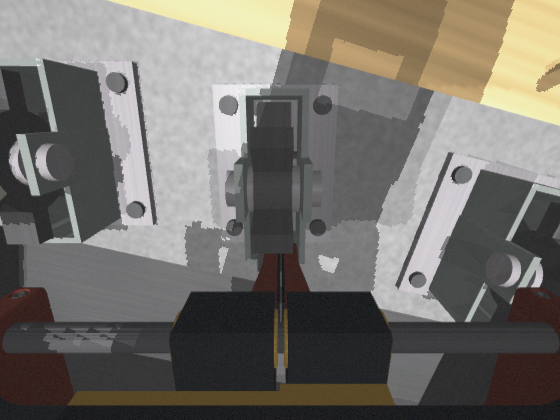

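Emit:
move_arm(increments=[255, 0, 0, -30, 0, 255, 0, 0, -80, 0, 255, -20, 0, -140, 0, 255, -30, 0, -158, 0, 255, -30, 0, -158, 0])

```text
t: 4.97
ee_pos: [586.4, 67.4, 350.6]
orientation: [-0.47, 3.103, -0.002]
ft_force: [0.4, 0.2, -1.2]
width: 0.1
```

```bash
python3 - <<'E'
from h import *
import pickle
o,im=snap("w4")
U=pickle.load(open("U.pkl","rb"))
f=im["frame"][...,::-1].copy()
for n,v in U.items():
    c,q=np.cos(v[2]),np.sin(v[2])
    for h,a,b in((108,65,48),(162,58,21)):
        W=np.array([[v[0]+c*x*a-q*y*b,v[1]+q*x*a+c*y*b,h] for x,y in((-1,-1),(1,-1),(1,1),(-1,1))])
        cv2.polylines(f,[np.int32(proj(im,W,o).round())],True,(0,255,0) if h<150 else (0,0,255),1)
cv2.imwrite("pics/w4o.png",f)
inc(o,[550.4,-107,350],196.4);inc(o,[550.4,-107,214],196.4)
E
```

```text
t 4.97 ee [586.4, 67.4, 350.6] F [0.4, 0.2, -1.2] w 0.1 tilt 0.19
W [550.4, -107, 350] -> [86.0, -155.9, 0.5] turn 0.8 (yaw now 197.2)
W [550.4, -107, 214] -> [86.4, -155.7, 136.5] turn 0.8 (yaw now 197.2)
```

View pics/w4o.png

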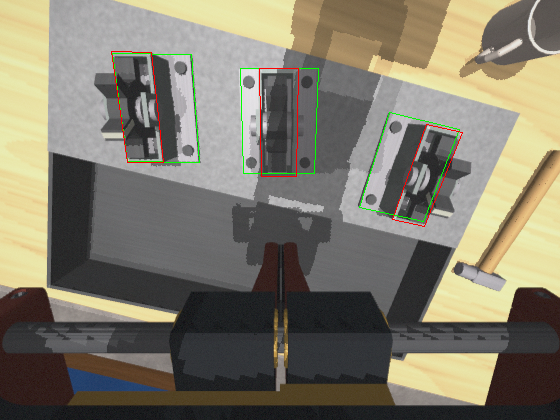

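Middle unit stayed put (outline still matches) and its wheel turned freely. Next the right unit (image left).

Emit:
move_arm(increments=[255, 28, -52, 0, 0, 255, 56, -104, 0, 1, 255, 86, -156, 10, 1, 255, 86, -156, 70, 1, 255, 86, -156, 115, 1, 255, 86, -156, 136, 1, 255, 86, -156, 136, 1])

```text
t: 5.9
ee_pos: [546.3, -107.0, 209.6]
orientation: [0.442, -3.103, -0.003]
ft_force: [-0.2, -0.3, 0.1]
width: 0.5
```

```bash
python3 - <<'E'
from h import *
o,im=snap("w5"); inc(o,[550.4,-107,214],196.4)
E
```

```text
t 5.90 ee [546.3, -107.0, 209.6] F [-0.2, -0.3, 0.1] w 0.5 tilt 0.41
W [550.4, -107, 214] -> [-3.9, -1.2, -4.4] turn -0.2 (yaw now 196.2)
```

View pics/w5.png

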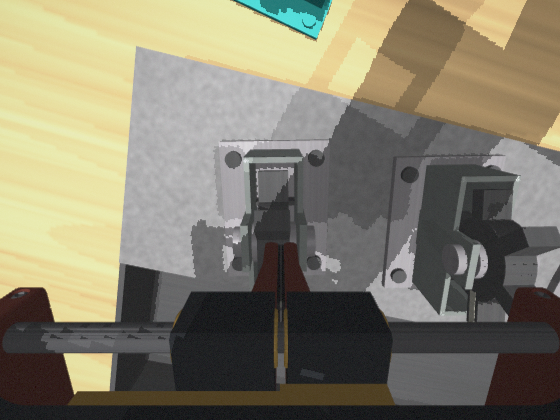

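Emit:
move_arm(increments=[255, -4, 0, -2, 0, 255, -8, 0, -1, 0, 255, -13, 0, -1, 0])

```text
t: 6.32
ee_pos: [560.7, -103.4, 213.0]
orientation: [0.443, -3.107, -0.0]
ft_force: [0.0, -0.2, -0.1]
width: 0.6
```

Emit:
move_arm(increments=[255, -2, 0, 1, 0, 255, -4, 0, 2, 0])

```text
t: 6.58
ee_pos: [564.8, -102.2, 211.0]
orientation: [0.443, -3.108, 0.0]
ft_force: [-1.0, 0.3, 0.8]
width: 0.8
```

Emit:
move_arm(increments=[255, -2, 0, 1, 0, 255, -4, 0, 2, 0])

```text
t: 6.82
ee_pos: [568.7, -101.1, 208.9]
orientation: [0.443, -3.108, 0.0]
ft_force: [0.9, 0.2, -0.8]
width: 0.5
```

Emit:
move_arm(increments=[255, -2, 0, 1, 0, 255, -4, 0, 3, 0])

```text
t: 7.08
ee_pos: [572.7, -99.9, 205.8]
orientation: [0.443, -3.108, -0.0]
ft_force: [-0.3, -0.4, 0.9]
width: 0.5
```

Emit:
move_arm(increments=[255, -2, 0, 1, 0, 255, -4, 0, 3, 0])

```text
t: 7.32
ee_pos: [576.7, -98.8, 202.7]
orientation: [0.443, -3.108, 0.0]
ft_force: [-0.5, 0.2, 0.0]
width: 0.5
```

```bash
python3 - <<'E'
from h import *
o,im=snap("w6")
E
```

```text
t 7.33 ee [576.7, -98.8, 202.7] F [-0.5, 0.2, 0.0] w 0.5 tilt 0.14
```

View pics/w6.png

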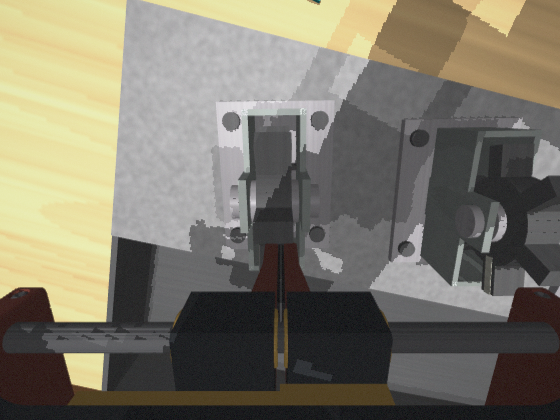

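Wheel is turning with the unit still; finishing the arc and lifting.

Emit:
move_arm(increments=[255, -4, 0, 3, 0, 255, -7, 0, 6, 0, 255, -10, 0, 9, 0, 255, -12, 0, 12, 0])

```text
t: 7.88
ee_pos: [588.5, -95.3, 190.2]
orientation: [0.443, -3.107, -0.0]
ft_force: [0.4, -0.1, -0.5]
width: 0.5
```

Emit:
move_arm(increments=[255, 0, 0, -30, 0, 255, 0, 0, -80, 0, 255, 0, 30, -135, 0, 255, 0, 80, -160, 0, 255, 0, 130, -160, 0, 255, 0, 150, -160, 0, 255, 0, 150, -160, 0])

```text
t: 8.75
ee_pos: [546.7, 49.4, 350.0]
orientation: [0.446, -3.107, 0.0]
ft_force: [0.2, -0.6, -0.0]
width: 0.4
```

```bash
python3 - <<'E'
from h import *
o,im=snap("w7")
cv2.imwrite("pics/w7c.png",cv2.resize(im["frame"][20:260,40:520,::-1],None,fx=1.65,fy=1.65,interpolation=cv2.INTER_CUBIC))
inc(o,[526.2,229.3,350],184.6);inc(o,[526.2,229.3,215],184.6)
E
```

```text
t 8.75 ee [546.7, 49.4, 350.0] F [0.2, -0.6, -0.0] w 0.4 tilt 0.18
W [526.2, 229.3, 350] -> [-31.0, 178.4, -0.1] turn 11.8 (yaw now 196.4)
W [526.2, 229.3, 215] -> [-31.4, 178.3, 134.9] turn 11.8 (yaw now 196.4)
```

View pics/w7c.png

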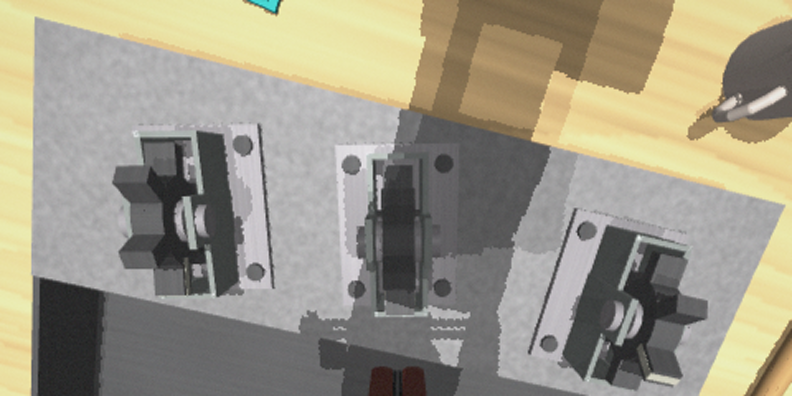

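Right wheel moved a full tooth (chalk now low at crop px 187,280). Now confirm on the left unit.

Emit:
move_arm(increments=[255, -10, 60, 0, 8, 255, -20, 120, 0, 12, 255, -31, 178, 10, 12, 255, -31, 178, 70, 12, 255, -31, 178, 115, 12, 255, -31, 178, 134, 12, 255, -31, 178, 134, 12])

```text
t: 9.68
ee_pos: [526.2, 226.3, 213.6]
orientation: [0.115, -3.133, 0.004]
ft_force: [0.1, 0.2, 0.1]
width: 0.6
```

```bash
python3 - <<'E'
from h import *
o,im=snap("w8"); inc(o,[526.2,229.3,214],184.6)
E
```

```text
t 9.68 ee [526.2, 226.3, 213.6] F [0.1, 0.2, 0.1] w 0.6 tilt 0.42
W [526.2, 229.3, 214] -> [-0.2, 3.0, -0.4] turn -0.4 (yaw now 184.2)
```

View pics/w8.png

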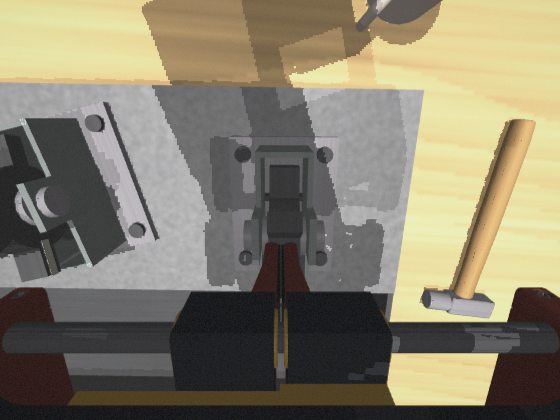

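Emit:
move_arm(increments=[255, -2, 3, 0, 0, 255, -4, 3, 1, 0, 255, -6, 3, 1, 0])

```text
t: 10.1
ee_pos: [533.3, 230.3, 214.8]
orientation: [0.115, -3.136, 0.002]
ft_force: [0.2, 0.0, 0.3]
width: 0.6
```

Emit:
move_arm(increments=[255, -1, 0, 0, 0, 255, -3, 0, 1, 0])

```text
t: 10.35
ee_pos: [536.4, 230.6, 214.0]
orientation: [0.116, -3.136, 0.002]
ft_force: [0.2, -0.9, 1.1]
width: 0.5
```

Emit:
move_arm(increments=[255, -1, 0, 0, 0, 255, -3, 0, 1, 0])

```text
t: 10.6
ee_pos: [539.2, 230.8, 212.9]
orientation: [0.116, -3.136, 0.002]
ft_force: [-3.1, -0.2, 1.0]
width: 0.5
```

Emit:
move_arm(increments=[255, -1, 0, 0, 0, 255, -3, 0, 1, 0])

```text
t: 10.85
ee_pos: [541.3, 231.0, 212.1]
orientation: [0.116, -3.134, 0.002]
ft_force: [-7.3, -1.7, 9.9]
width: 0.2
```

Left unit resists hard (7 N horizontal, stopped at about 0.3 rad): it is the binder. Backing off and checking.

Emit:
move_arm(increments=[255, 6, 0, -2, 0, 255, 13, 0, -4, 0, 255, 15, 0, -40, 0, 255, 15, 0, -90, 0, 255, -25, 0, -135, 0, 255, -50, 0, -138, 0, 255, -50, 0, -138, 0])

```text
t: 11.72
ee_pos: [592.9, 234.8, 350.0]
orientation: [0.115, -3.135, 0.002]
ft_force: [-1.1, 1.0, 0.0]
width: 0.5
```

```bash
python3 - <<'E'
from h import *
import pickle
o,im=snap("w9")
U=pickle.load(open("U.pkl","rb"))
f=im["frame"][...,::-1].copy()
for n,v in U.items():
    c,q=np.cos(v[2]),np.sin(v[2])
    for h,a,b in((108,65,48),(162,58,21)):
        W=np.array([[v[0]+c*x*a-q*y*b,v[1]+q*x*a+c*y*b,h] for x,y in((-1,-1),(1,-1),(1,1),(-1,1))])
        cv2.polylines(f,[np.int32(proj(im,W,o).round())],True,(0,255,0) if h<150 else (0,0,255),1)
cv2.imwrite("pics/w9o.png",cv2.resize(f[:300,:500],None,fx=1.6,fy=1.6,interpolation=cv2.INTER_CUBIC))
e=np.array([np.cos(.08),np.sin(.08)])
p=U["L"][:2]-90*e
inc(o,[*p,350],184.6);inc(o,[*p,148],184.6)
E
```

```text
t 11.72 ee [592.9, 234.8, 350.0] F [-1.1, 1.0, 0.0] w 0.5 tilt 0.25
W [np.float64(436.4806396011861), np.float64(222.0941774614701), 350] -> [157.0, -1.3, 0.7] turn -0.4 (yaw now 184.2)
W [np.float64(436.4806396011861), np.float64(222.0941774614701), 148] -> [156.1, -1.1, 202.7] turn -0.4 (yaw now 184.2)
```

View pics/w9o.png

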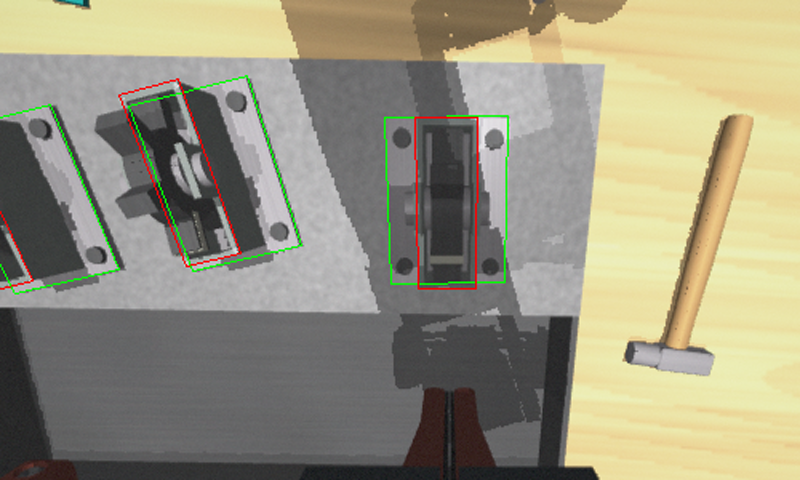

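The left unit did not shift, and its chalk tooth has barely moved (crop px 447,258). Going behind it.

Emit:
move_arm(increments=[209, 50, 0, 0, 0, 209, 105, -1, 0, 0, 209, 156, -1, 20, 0, 209, 156, -1, 80, 0, 209, 156, -1, 140, 0, 209, 156, -1, 190, 0, 209, 156, -1, 203, 0, 209, 156, -1, 203, 0])

```text
t: 12.78
ee_pos: [434.1, 221.7, 147.2]
orientation: [0.115, -3.132, 0.004]
ft_force: [0.6, 0.4, 0.2]
width: 15.6
```

```bash
python3 - <<'E'
from h import *
o,im=snap("w10")
E
```

```text
t 12.78 ee [434.1, 221.7, 147.2] F [0.6, 0.4, 0.2] w 15.6 tilt 0.47
```

View pics/w10.png

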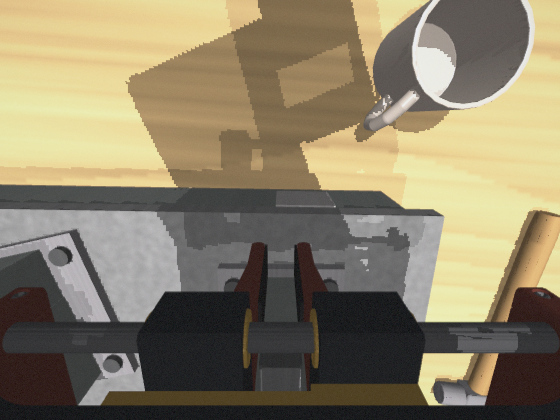

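Emit:
move_arm(increments=[209, -12, 0, -1, 0, 209, -20, 0, -1, 0, 209, -26, 0, -1, 0, 209, -34, 0, -1, 0, 209, -42, 0, -1, 0, 209, -50, 0, -1, 0])

```text
t: 13.58
ee_pos: [483.0, 225.4, 149.4]
orientation: [0.114, -3.129, 0.003]
ft_force: [-11.6, -0.9, 9.7]
width: 15.9
```

```bash
python3 - <<'E'
from h import *
o,im=snap("s11","scene")
cv2.imwrite("pics/s11c.png",cv2.resize(im["frame"][160:350,190:420,::-1],None,fx=3,fy=3,interpolation=cv2.INTER_CUBIC))
E
```

```text
t 13.57 ee [483.0, 225.4, 149.4] F [-11.6, -0.9, 9.7] w 15.9 tilt 0.63
```

View pics/s11c.png

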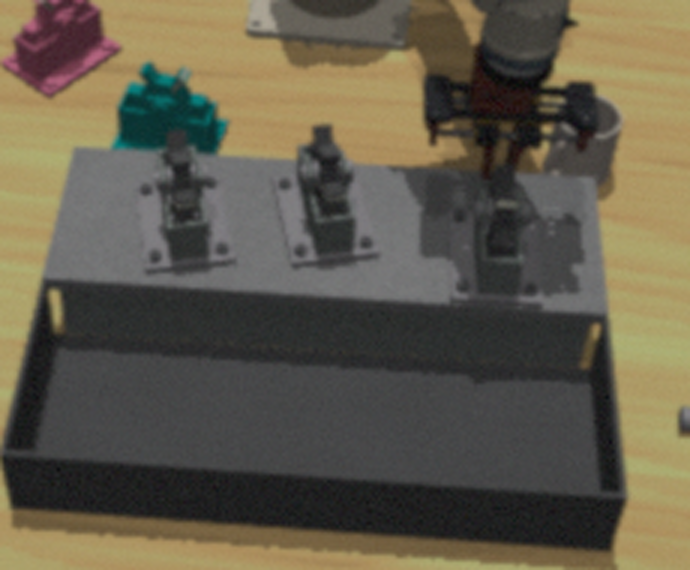

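```bash
python3 - <<'E'
from h import *
o,im=snap("w12")
E
```

```text
t 13.62 ee [484.7, 225.6, 149.5] F [-1.9, -0.1, -0.5] w 16.3 tilt 0.48
```

View pics/w12.png

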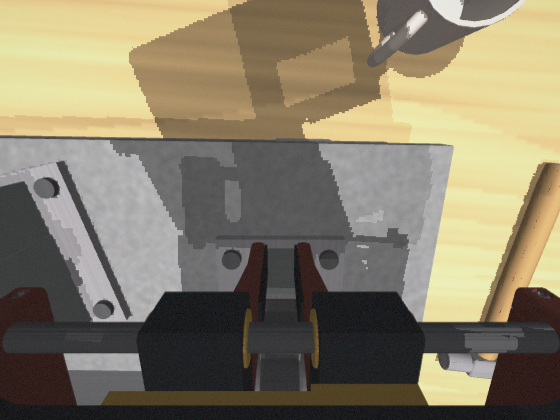

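Emit:
move_arm(increments=[209, -7, 0, 0, 0, 209, -14, 0, 0, 0, 209, -21, 0, 0, 0, 209, -28, 0, 0, 0, 209, -35, 0, 0, 0, 209, -42, 0, 0, 0])

```text
t: 14.42
ee_pos: [525.2, 228.3, 149.3]
orientation: [0.114, -3.128, 0.004]
ft_force: [-10.1, -1.6, 6.8]
width: 16.0
```

```bash
python3 - <<'E'
from h import *
o,im=snap("s13","scene")
cv2.imwrite("pics/s13c.png",cv2.resize(im["frame"][160:350,190:420,::-1],None,fx=3,fy=3,interpolation=cv2.INTER_CUBIC))
E
```

```text
t 14.43 ee [525.2, 228.3, 149.3] F [-10.1, -1.6, 6.8] w 16.0 tilt 0.67
```

View pics/s13c.png

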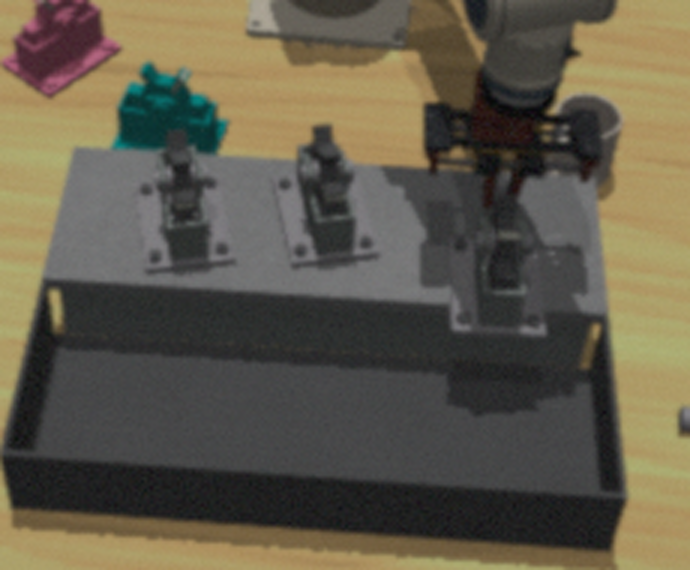

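Emit:
move_arm(increments=[209, -8, 0, 0, 0, 209, -16, 0, 0, 0, 209, -24, 0, 0, 0, 209, -31, 0, 0, 0, 209, -38, 0, 0, 0, 209, -44, 0, 0, 0, 209, -44, 0, 0, 0, 209, -44, 0, 0, 0])

```text
t: 15.48
ee_pos: [570.2, 231.6, 148.8]
orientation: [0.114, -3.129, 0.003]
ft_force: [-0.4, 0.4, -0.2]
width: 15.8
```

```bash
python3 - <<'E'
from h import *
o,im=snap("s14","scene")
cv2.imwrite("pics/s14c.png",cv2.resize(im["frame"][160:350,190:420,::-1],None,fx=3,fy=3,interpolation=cv2.INTER_CUBIC))
E
```

```text
t 15.47 ee [570.2, 231.6, 148.8] F [-0.4, 0.4, -0.2] w 15.8 tilt 0.60
```

View pics/s14c.png

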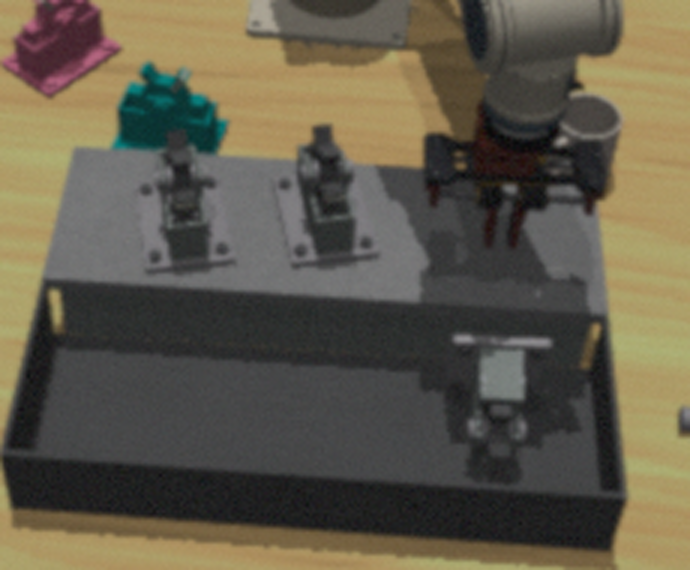

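The left unit dropped in, standing on its nose against the deck face (crop px 500,390). Lift and measure the two good wheels.

Emit:
move_arm(increments=[209, 5, 0, -60, 0, 209, 5, 0, -120, 0, 209, 5, 0, -200, 0, 209, 5, -50, -200, 0, 209, 5, -100, -200, -5, 209, 5, -100, -200, -5])

```text
t: 16.27
ee_pos: [574.2, 129.4, 349.3]
orientation: [0.245, -3.122, 0.003]
ft_force: [0.4, 0.5, 0.4]
width: 16.0
```

```bash
python3 - <<'E'
from h import *
import pickle
o,im=snap("w15")
U=pickle.load(open("U.pkl","rb"))
f=cv2.resize(im["frame"][...,::-1],None,fx=3,fy=3,interpolation=cv2.INTER_CUBIC)
g=f.copy()
for n in "MR":
    v=U[n];c,q=np.cos(v[2]),np.sin(v[2])
    p=proj(im,[[v[0],v[1],175]],o)[0]*3; print(n,p)
    x,y=p.astype(int); 
    for y_s in(-10,10):
      for th,col in((1.05,(0,255,0)),):
        for k in range(6):
            a=np.pi/6+k*np.pi/3+th
            W=[[v[0]+c*r*np.sin(a)-q*y_s,v[1]+q*r*np.sin(a)+c*y_s,175+r*np.cos(a)] for r in(30,50)]
            pp=np.int32(proj(im,W,o)*3); cv2.line(g,tuple(map(int,pp[0])),tuple(map(int,pp[1])),(0,0,255) if k==0 else col,1)
    for nm,s in(("a",f),("b",g)):
        cv2.imwrite(f"pics/w15{n}{nm}.png",s[max(0,y-220):y+220,max(0,x-200):x+200])
for n in "MR":
    a=cv2.imread(f"pics/w15{n}a.png");b=cv2.imread(f"pics/w15{n}b.png");cv2.imwrite(f"pics/w15{n}.png",np.hstack([a,b])[:600,:800])
E
```

```text
t 16.27 ee [574.2, 129.4, 349.3] F [0.4, 0.5, 0.4] w 16.0 tilt 0.60
M [633.07430291 391.96478338]
R [206.68061771 409.90762044]
```

View pics/w15.png

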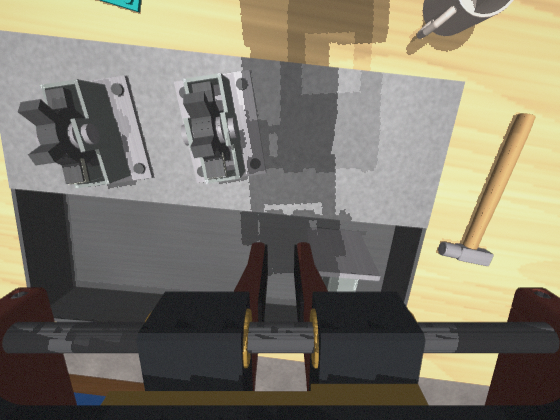

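View pics/w15M.png

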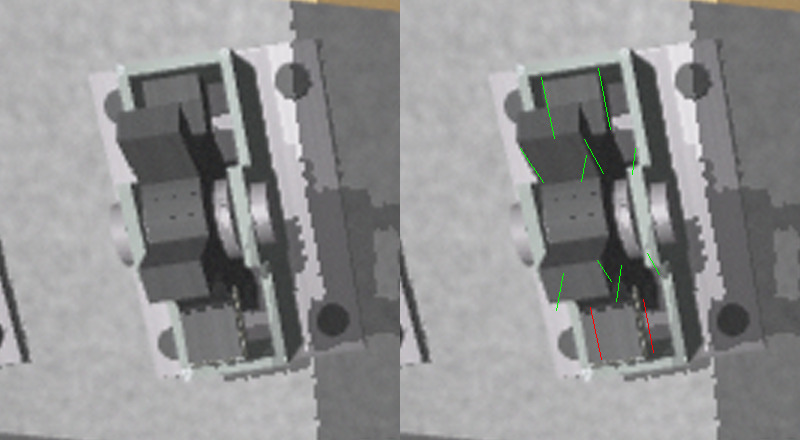

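View pics/w15R.png

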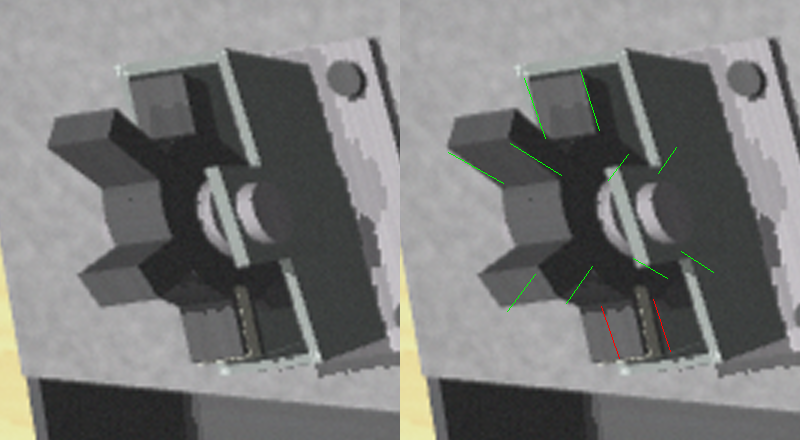

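```bash
python3 - <<'E'
from h import *
o,im=snap("t16","top")
cv2.imwrite("pics/t16c.png",cv2.resize(im["frame"][70:300,90:460,::-1],None,fx=2.1,fy=2.1,interpolation=cv2.INTER_CUBIC))
E
```

```text
t 16.32 ee [574.1, 130.8, 349.0] F [0.1, -0.6, 0.6] w 16.0 tilt 0.62
```

View pics/t16c.png

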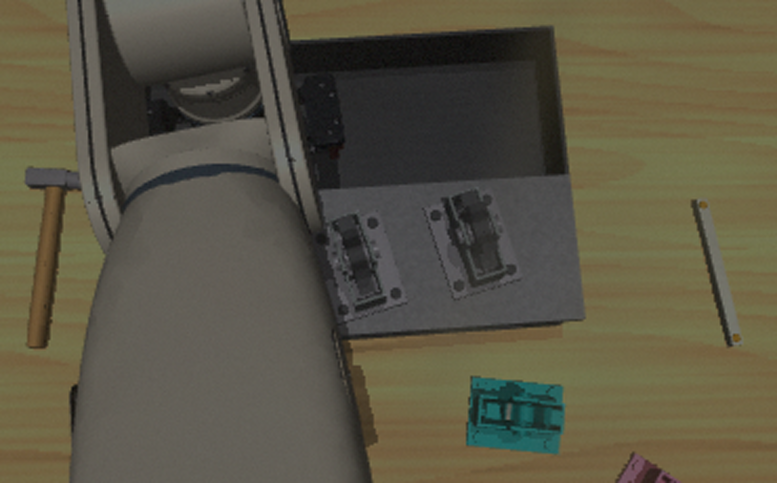

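```bash
python3 - <<'E'
from h import *
o,im=snap("s17","scene")
cv2.imwrite("pics/s17c.png",cv2.resize(im["frame"][160:350,190:460,::-1],None,fx=2.9,fy=2.9,interpolation=cv2.INTER_CUBIC))
print(back(im,(190+500/3,160+345/3),100), back(im,(190+500/3,160+420/3),75))
E
```

```text
t 16.38 ee [574.1, 131.8, 348.8] F [0.0, 0.6, -0.3] w 16.0 tilt 0.63
[666.68964373 243.07501682 100.        ] [741.64646925 247.86001762  75.        ]
```

View pics/s17c.png

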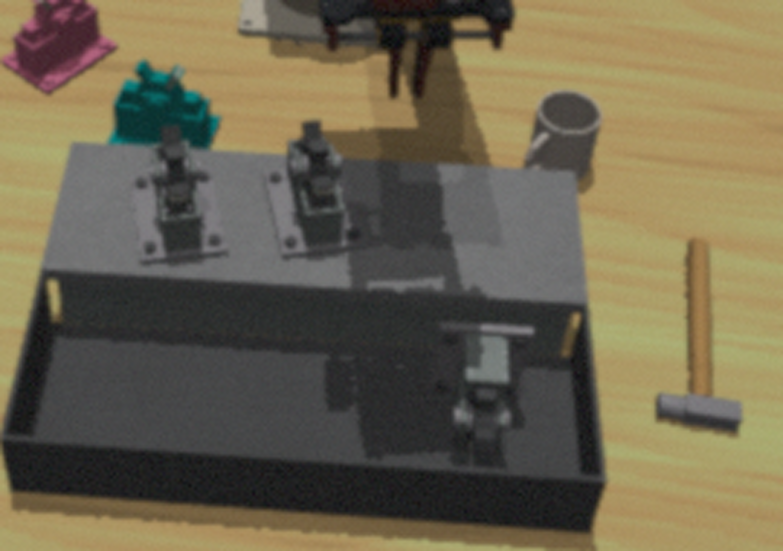

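The unit stands on its nose in the trough, stable. The mug, hammer and rule are where they started, and the arm is clear.

```bash
python3 - <<'E'
from workcell import ctrl
print(ctrl.close_job())
E
```

```text
the job is handed in; nothing more can be done
None
```

I pushed the left-hand unit (the one nearest the hammer) into the reject trough and handed the job in at about 16.4 s; no verdict is reported.

- **Finding the binder:** The middle and right wheels turned with no measurable resistance. The left wheel stopped hard after a small turn, with about 7 N at the fingertip, and its unit did not shift.
- **Reject unit:** It went over the far edge when pushed on its end wall. In the last scene picture it stands on its nose in the trough against the deck face. From its dimensions I put its mid point at about 70 mm above the bench. I did not measure its wheel angle after the fall and am relying on the hard stop at 0.3 rad.
- **Good units:** Both still stand where they started. The final wrist picture shows each chalk tooth one tooth further round, about 1 rad, estimated from overlaid outlines.
- **Bystanders:** The mug and hammer look unmoved in the final scene picture, and the rule looks unmoved in the final top view. I judged this by eye.
- **Failed check:** The arm hid the trough in the final top view, so the reject unit's position is confirmed by the scene camera only.

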